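Open the combination padlock on the ingredient case and hold it up

TASK

The ingredient case in the soap workroom is locked: turn the padlock's dial clockwise, feeling the clicks, until its white pointer clicks in at the red mark on the lock, and then pull the shackle fully out of the lock body. Take the open padlock off the case's staple and present it: finish while still holding it in the gripper, still and shackle open, a good hand's width (10 cm) clear above the case lid, and do not let go. Leave the bottles, the jar and the mug beside the case as they stand.

Things in the scene. Friction and masses are not known exactly. Their poses are not given: they have to be found in the camera images.
- case: Fixed grey steel case, 260 (x) x 220 (y) x 90 mm high; origin at the centre of its underside, on the table; x points from its front (robot's side) to its back. The padlock lies flat on the lid, its origin at case x = -0.078, y = 0, z = 0.090, between two steel cheeks (6 mm thick, 18 mm high, centred at case y = +-0.041) and a rear stop, which keep it from turning. The lid stays shut.
- staple (a point): Centre of the hole of the dark steel staple, an arch fixed on the lid just in front of the lock, 5 mm thick along x, 27 mm wide, 29 mm high, with a 15 mm hole through which the shackle's short leg (at padlock y = +0.024) passes along case x. It stands 3 mm in front of the lock body and holds the body back against a pull on the shackle.
- padlock: Loose brass-coloured padlock, 0.35 to 0.6 kg, lying dial up. Its body is 68 (x) x 74 (y) x 30 mm high; origin at the centre of its underside, under the dial's axis; z up, -x towards the shackle; in place, its axes are parallel to the case's. Play: 1 mm to each cheek, 5 mm to the rear stop. With the shackle out 18 mm or more the lock lifts straight up off the staple, level, e.g. by its dial grip.
- red_mark (a point): Centre of the red mark (11 x 5 mm) on top of the padlock body at its -x edge, 30 mm from the dial's axis: where the dial's white pointer must point.
- dial (a joint): Angle of the dial, rad, counter-clockwise positive seen from above. 0: white pointer at the red mark (towards padlock -x), shackle free, within 0.15 rad; elsewhere blocked. It starts 1 to 5 clicks away, at 0.4 to 2.2: turn it clockwise. It clicks every 0.419 rad (24 degrees), peak torque about 0.1 N m, and settles into the nearest click when released. No stop at 0.
- dial_grip (a point): Point on the dial's axis, 48 mm above the lock's underside, at mid-height of its finger grip: an upright black bar 40 mm long, 12 mm thick, 26 mm high (34.5 to 60.5 mm above the lock's underside) on a 44 mm disc. At dial 0 the bar lies along the padlock's x. Pinch it across its 12 mm thickness from above.
- dial_pointer (a point): End of the white pointer line, on top of the dial's bar at one end, 20 mm from the dial's axis; at dial 0 it lies towards the padlock's -x, next to the red mark.
- shackle (a joint): How far the shackle is pulled out of the lock body, in m: 0 closed, 0.024 fully out (end stop). It slides along the padlock's -x with about 2 N of friction and stays where it is left; while the dial is off its mark it stops after 1 to 3 mm.
- shackle_bow (a point): Middle of the shackle's bow: a round steel bar, 10 mm in diameter, along the padlock's y, 15 mm above the lock's underside; closed, 92 mm from the padlock's origin on its -x side, over free air in front of the case. 38 mm clear between the legs (along x, at y = +-0.024), 45 mm clear behind the bow to the staple. Pinch it from above, a finger on either side (closing along x), and pull to -x.
- oil_a: Bystander: small amber bottle, 32 mm in diameter, 75 mm high, upright; origin at the centre of its underside.
- oil_b: Bystander: small amber bottle, 32 mm in diameter, 85 mm high, upright; origin at the centre of its underside.
- flask: Bystander: white jar with red cap, 48 mm in diameter, 85 mm high, upright; origin at the centre of its underside.
- beaker: Bystander: clear mug with a handle, 72 mm in diameter, 85 mm high, upright; origin at the centre of its underside.
There are look-alikes about, which are no part of the job. What is shaped like the padlock but blue is not meant.

How it is judged:
By the outcome, as a careful person would: the job done as asked, in the order asked, and still so for the second after the job is handed in, while the arm keeps its last pose, push and grip.
It also fails if it takes over 67 s, if anything falls off the work surface, if the arm or the gripper's body presses on something with over 40 N, if the wrist force passes 120 N, or if a joint passes its speed limit or range.

ROBOT

A 7-joint arm with a two-finger parallel gripper is mounted at the origin on the work surface. World frame = base frame: x ahead of the robot, y to its left, z up, the work surface at z = 0. Lengths are in m, angles in rad, forces in N, time in s.
With the tool pointing down it reaches from about 0.4 to 0.875 m from the base axis. Payload 19.3 kg.
Tool frame: the origin (TCP) lies at the very end of the fingers, on their centre line; the grasp point (between the pads) lies 19 mm behind it; z points along the fingers, y is the direction in which the jaws open and shut (so a half turn about z gives the same grasp; the last joint's range is limited). The gripper opens to 85 mm and grips with 20 to 120 N. Pads are 22 mm wide; open, the fingers measure 114 mm over their backs; the gripper's body (76 mm by 85 mm) begins 54 mm behind the grasp point. The pads swing forward as they close: fully open they stand 13 mm farther back than shut.
Start: joints at [1.152, 0.521, -0.036, 1.599, 0.021, 1.021, -0.113], TCP at [0.214, -0.587, 0.231] pointing down, gripper open.
Joint ranges: [-2.91, 2.91], [-0.3, 2.13], [-1.5, 1.42], [0.17, 2.43], [-1.26, 4.41], [0.16, 1.93], [-2.52, 2.52]. Speed limits (rad/s): [1.89, 1.89, 2.39, 2.39, 3.01, 3.01, 3.01].

INTERFACE

Orientations are given as [roll, pitch, yaw] about the fixed x, y, z axes, in that order (R = Rz(yaw) Ry(pitch) Rx(roll)).
In Python, from workcell import telemetry, imaging, ticket gives the robot as it stands.
- The arm moves only by the tool carry_out, never from a script. Its argument "series" is a list of rows, each a list of 7 numbers: the shift along the tool's x, y, z in m, then the turn, a rotation vector about the tool's x, y, z in rad, then the closure in counts, from 0 (fully open) to 255 (shut). In form: [[tx, ty, tz, ax, ay, az, jaw], ...]. A call has 1 to 10 rows; each row is the pose to reach, as a shift and turn from the pose commanded when the call began, along the tool's axes at that moment; what a row does not reach only later rows make up. A row lasts 1/8 s, in which the tool goes at most 62.5 mm and 10.7 degrees, less where a joint would pass 70% of its speed; a pose out of reach is approached as far as the arm can. A call with a gripper value outside its range is refused whole. The fingers move at their own pace and stop on an object; "force" is the grip in N (left out, the last holds). Time passes only in rows, so rows that repeat a pose let the fingers close. It gives the time, the measured TCP pose, the force and the opening at its end, in the units of the state.
- telemetry.observe(): the state, without advancing time (a new reading comes with each control period).
- imaging.grab_frame(name): name is "scene" or "top" or "wrist"; returns (picture, depth): 480x640x3 uint8, blue, green, red; 480x640 float32, m along the optical axis (not along the pixel's ray), 0 where there is no reading.
- imaging.camera_info(name): a dict with "mtx" (3x3 intrinsics, pixels), "dist_coeffs" ([k1, k2, p1, p2, k3] as OpenCV has them; the pictures are not rectified), "extrinsics" (4x4, takes a point from camera to world coordinates); the wrist camera has in their place "hand_eye" (4x4, takes a point from camera to tool coordinates, whose origin is the TCP and whose axes are the flange's). Camera axes: x right, y down, z forward; pixel columns grow to the right and rows downward; lengths in m; the calibration is good to about 2 mm. A picture is of the moment at which its call begins: read the wrist's pose just before it. camera_info takes no time and is no camera call.
- ticket.job_done(): hands the job in, once; it reports no verdict.
The state is a dict: "clock": time; "qpos": joint angles; "qd": joint speeds; "joint_efforts": joint torques, N m; "position": TCP position; "tool_rot": TCP orientation; "force": force on the tool from outside, world axes, zero at the start; "moment": the same for the moment, N m; "grip_width": finger opening in m.
Only numpy, scipy, OpenCV 4.12 (cv2) and the standard library are available. Lean on these libraries where they do the work, as an engineer would, in place of code of your own. Each camera call takes 0.05 s, during which the arm holds its last target.

## Working session

There is one attempt and no reset: what is moved stays moved. The work goes in short steps, Python scripts to look and compute and a tool call to move; the robot and the scene stay as the last step left them, time stands still between calls to the robot, and variables do not carry over. Pictures are saved under pics/ and viewed, and the job is handed in when it is done.

Besides the shell and the picture viewer there is one more tool, called after ">>>" as name(argument=value, ...), one argument or row to a line, values as JSON. carry_out: Moves the arm, as the interface text tells. Its arguments: {"type":"object","properties":{"series":{"type":"array"},"force":{"type":"number"}},"required":["series"]}

```bash
mkdir -p pics; ls; python3 - <<'E'
from workcell import telemetry, imaging, ticket
import cv2, numpy as np
print(telemetry.observe())
for n in ["scene","top","wrist"]:
    p,d=imaging.grab_frame(n); cv2.imwrite(f"pics/{n}0.png",p); np.save(f"pics/{n}0.npy",d)
    print(n,imaging.camera_info(n))
E
```

```text
pics
{'clock': 0.0, 'qpos': array([ 1.15181457,  0.52199055, -0.03633882,  1.59996089,  0.02122423,
        1.02109025, -0.1127856 ]), 'qd': array([-0.00080338, -0.00018737,  0.00022233,  0.0005382 , -0.0008206 ,
       -0.00020435, -0.00012258]), 'joint_efforts': array([ 3.54824188e-03, -9.27081513e+01,  1.98147006e+00, -3.69916248e+01,
        1.79073529e-02,  8.43625021e-03, -5.64990887e-05]), 'position': array([ 0.21345752, -0.58708977,  0.2307571 ]), 'tool_rot': array([-3.14053312e+00,  8.93017226e-05,  3.48807949e-01]), 'force': array([ 0.16065857,  0.48032296, -0.21731205]), 'moment': array([-0.0015546 ,  0.00948535, -0.0422585 ]), 'grip_width': 0.08539245860224416}
scene {'mtx': array([[551.52210941,   0.        , 319.19921611],
       [  0.        , 551.52210941, 241.45896703],
       [  0.        ,   0.        ,   1.        ]]), 'dist_coeffs': array([-0.04490018,  0.        ,  0.        ,  0.        ,  0.        ]), 'extrinsics': array([[-0.31695147,  0.81345309, -0.48768415,  1.06312448],
       [ 0.94843171,  0.26947111, -0.16692099,  0.22111195],
       [-0.00436561, -0.
[... 522 characters left out ...]
34, -0.99076517,  1.1737335 ],
       [ 0.        ,  0.        ,  0.        ,  1.        ]])}
wrist {'mtx': array([[362.24096413,   0.        , 318.69185559],
       [  0.        , 362.24096413, 235.78674668],
       [  0.        ,   0.        ,   1.        ]]), 'dist_coeffs': array([-0.0490353,  0.       ,  0.       ,  0.       ,  0.       ]), 'hand_eye': array([[-6.64204404e-04, -9.51999715e-01, -3.06098189e-01,
         7.89712993e-02],
       [ 9.99999666e-01, -4.86354368e-04, -6.57288963e-04,
         4.37951538e-04],
       [ 4.76866714e-04, -3.06098524e-01,  9.51999720e-01,
        -1.43105365e-01],
       [ 0.00000000e+00,  0.00000000e+00,  0.00000000e+00,
         1.00000000e+00]])}
```

View pics/scene0.png

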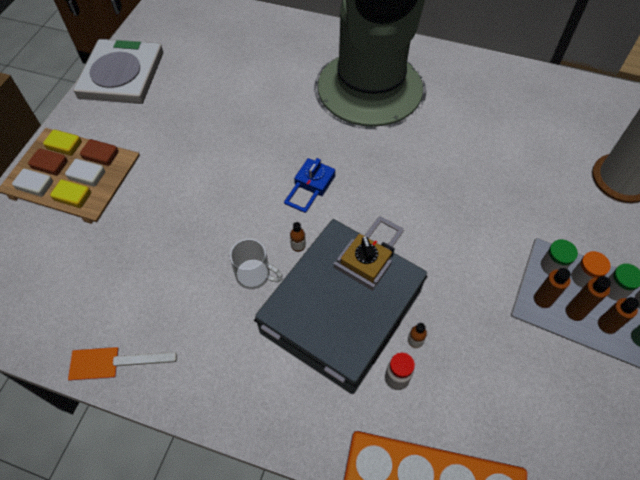

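View pics/top0.png

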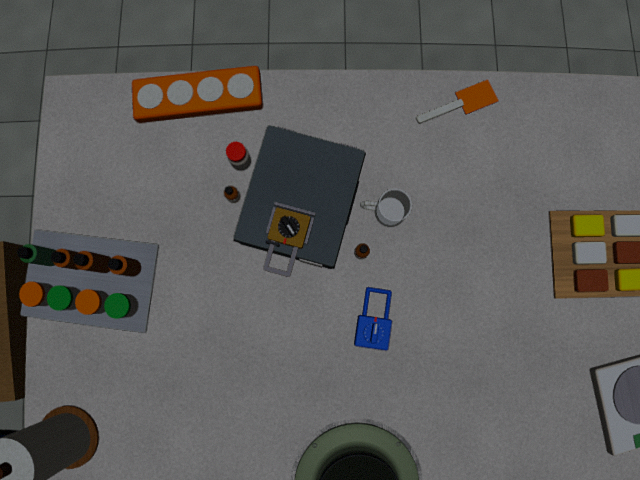

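The scene and top views show the brass padlock at top (290,228), its shackle at (281,260) toward the robot, the case around (305,190), and the blue look-alike at (373,320). I'll zoom in on the lock.

```bash
cat > h.py <<'E'
import cv2, numpy as np
from workcell import telemetry, imaging
from scipy.spatial.transform import Rotation as R
def ray(n,uv,T=None):
    c=imaging.camera_info(n)
    uv=np.array(uv,float).reshape(-1,1,2)
    p=cv2.undistortPoints(uv,c["mtx"],c["dist_coeffs"]).reshape(-1,2)
    d=np.c_[p,np.ones(len(p))]
    E=c["extrinsics"] if T is None else T
    return E[:3,3], d@E[:3,:3].T
def onz(n,uv,z,T=None):
    o,d=ray(n,uv,T); return o+d*((z-o[2])/d[:,2])[:,None]
def toolT():
    s=telemetry.observe(); T=np.eye(4); T[:3,:3]=R.from_euler('xyz',s["tool_rot"]).as_matrix(); T[:3,3]=s["position"]; return T
def wristT():
    return toolT()@imaging.camera_info("wrist")["hand_eye"]
E
python3 - <<'E'
from h import *
im=cv2.imread("pics/top0.png"); hsv=cv2.cvtColor(im,cv2.COLOR_BGR2HSV)
cv2.imwrite("pics/topz.png",cv2.resize(im[110:290,220:380],None,fx=3.3,fy=3.3,interpolation=cv2.INTER_CUBIC)) 
s=cv2.imread("pics/scene0.png"); cv2.imwrite("pics/scenez.png",cv2.resize(s[200:300,310:430],None,fx=5,fy=5,interpolation=cv2.INTER_CUBIC))
m=cv2.inRange(hsv,(12,120,60),(30,255,255)); m[:195]=0;m[260:]=0;m[:,:255]=0;m[:,325:]=0
pts=cv2.findNonZero(m); r=cv2.minAreaRect(pts); print("brass",r); print(onz("top",cv2.boxPoints(r),0.12)); print("ctr",onz("top",[r[0]],0.12))
# case lid
g=cv2.inRange(hsv,(90,20,40),(125,140,110)); k=cv2.morphologyEx(g,cv2.MORPH_OPEN,np.ones((5,5)))
cs,_=cv2.findContours(k,cv2.RETR_EXTERNAL,cv2.CHAIN_APPROX_SIMPLE)
for c in cs:
    if cv2.contourArea(c)>3000: r=cv2.minAreaRect(c); print("case",r,onz("top",cv2.boxPoints(r),0.09))
d=np.load("pics/top0.npy"); print(d[228,290],d[190,330])
E
```

```text
brass ((288.55657958984375, 226.80189514160156), (35.57638168334961, 32.82917022705078), 15.945395469665527)
[[0.53056936 0.18160719 0.12      ]
 [0.59532902 0.1637611  0.12      ]
 [0.57473465 0.09406904 0.12      ]
 [0.51031518 0.11244436 0.12      ]]
ctr [[0.55258628 0.13794192 0.12      ]]
case ((88.50196838378906, 279.9853515625), (126.07656860351562, 88.2373275756836), 7.650651931762695) [[0.37144755 0.71041842 0.09      ]
 [0.55823595 0.69451718 0.09      ]
 [0.52094247 0.41581556 0.09      ]
 [0.3399634  0.43541345 0.09      ]]
case ((299.1220703125, 194.525390625), (103.51788330078125, 120.16162109375), 15.333284378051758) [[ 0.53248536  0.2547983   0.09      ]
 [ 0.7836154   0.19137194  0.09      ]
 [ 0.7215501  -0.022663    0.09      ]
 [ 0.47432547  0.04750678  0.09      ]]
1.0360298 1.1080371
```

View pics/topz.png

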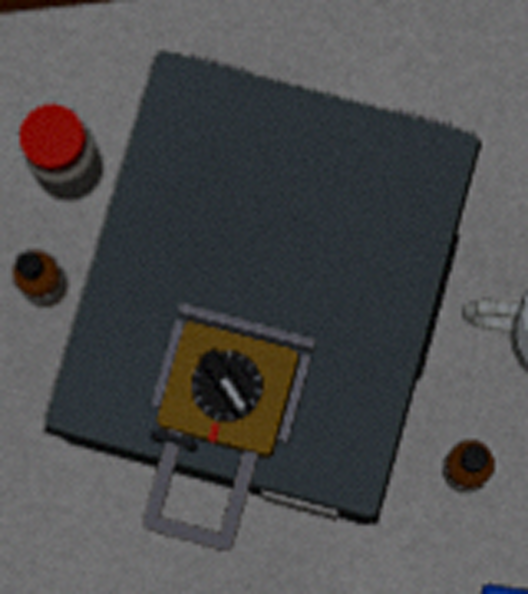

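View pics/scenez.png

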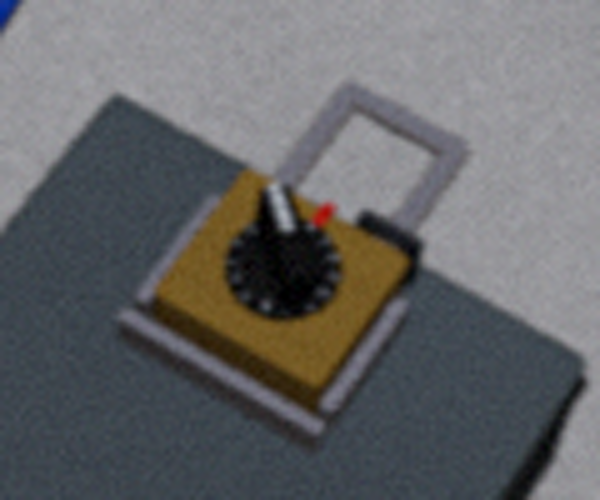

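```bash
cat >> h.py <<'E'
def delta(p,yaw):
    """shift in tool axes and rotvec to reach p with tool straight down at yaw"""
    T=toolT(); Rt=R.from_euler('xyz',[np.pi,0,yaw]).as_matrix()
    s=T[:3,:3].T@(np.array(p)-T[:3,3]); r=R.from_matrix(T[:3,:3].T@Rt).as_rotvec()
    print("shift",s.round(4),"turn",r.round(4),"yaw deg",np.degrees(yaw).round(1))
E
python3 - <<'E'
from h import *
delta([0.553,0.138,0.25],np.radians(33))
# staged rows
E
```

```text
shift [ 0.5669 -0.5655 -0.0187] turn [-0.0009 -0.     -0.2272] yaw deg 33.0
```

>>> carry_out(
  series=[
    [0.04,-0.04,-0.01,0,0,0,0],
    [0.08,-0.08,-0.019,0,0,0,0],
    [0.12,-0.12,-0.019,0,0,0,0],
    [0.16,-0.16,-0.019,0,0,0,0],
    [0.2,-0.2,-0.019,0,0,-0.05,0],
    [0.24,-0.24,-0.019,0,0,-0.1,0],
    [0.28,-0.28,-0.019,0,0,-0.15,0],
    [0.32,-0.32,-0.019,0,0,-0.2,0],
    [0.36,-0.36,-0.019,0,0,-0.227,0],
    [0.4,-0.4,-0.019,0,0,-0.227,0],
  ],
  force=30,
)

```text
clock: 1.4
position: [0.4533, -0.0731, 0.2504]
tool_rot: [3.141, -0.0, 0.576]
force: [-0.2, -1.5, -1.1]
grip_width: 0.0853
```

```bash
python3 - <<'E'
from h import *
delta([0.553,0.138,0.25],np.radians(33)); print(telemetry.observe()["qpos"].round(2))
E
```

```text
shift [ 0.1986 -0.1227  0.0004] turn [ 0.0002 -0.0002  0.    ] yaw deg 33.0
[ 0.33  0.25 -0.35  1.98  0.11  0.93 -1.07]
```

>>> carry_out(
  series=[
    [0.04,-0.025,0,0,0,0,0],
    [0.08,-0.05,0,0,0,0,0],
    [0.12,-0.075,0,0,0,0,0],
    [0.16,-0.1,0,0,0,0,0],
    [0.185,-0.116,0,0,0,0,0],
    [0.199,-0.123,0,0,0,0,0],
    [0.199,-0.123,0,0,0,0,0],
    [0.199,-0.123,0,0,0,0,0],
  ],
)

```text
clock: 2.4
position: [0.5525, 0.1354, 0.2502]
tool_rot: [3.141, 0.001, 0.574]
force: [0.3, -0.4, 0.1]
grip_width: 0.0856
```

```bash
python3 - <<'E'
from h import *
T=wristT(); np.save("pics/w1T.npy",T)
p,d=imaging.grab_frame("wrist"); cv2.imwrite("pics/w1.png",p); np.save("pics/w1.npy",d)
print(telemetry.observe()["qpos"].round(2)); 
E
```

```text
[-0.05  0.44 -0.41  1.71  0.2   1.03 -1.52]
```

View pics/w1.png

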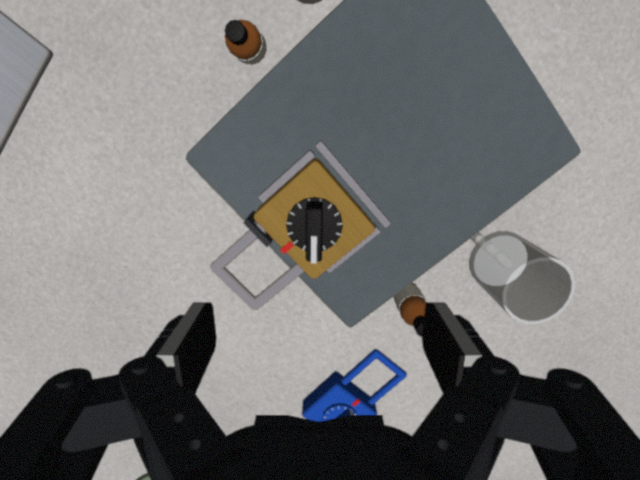

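The wrist view has the bar upright at (314,225), pointer end (314,260), red mark (287,246), brass body (315,218). Measuring these now.

```bash
python3 - <<'E'
from h import *
im=cv2.imread("pics/w1.png"); T=np.load("pics/w1T.npy"); hsv=cv2.cvtColor(im,cv2.COLOR_BGR2HSV)
def roi(m,x0,y0,x1,y1):
    o=np.zeros_like(m); o[y0:y1,x0:x1]=m[y0:y1,x0:x1]; return o
b=roi(cv2.inRange(hsv,(12,100,60),(30,255,255)),245,150,385,285)
r=cv2.minAreaRect(cv2.findNonZero(b)); P=onz("wrist",cv2.boxPoints(r),.12,T); print("brass",P[:,:2].round(4).tolist(),P.mean(0).round(4),[np.linalg.norm(P[i]-P[i-1]).round(4) for i in range(2)])
e=P[np.arange(4)]-P[np.arange(4)-1]; print("angles",np.degrees(np.arctan2(e[:,1],e[:,0])).round(1))
rd=roi(cv2.inRange(hsv,(0,150,80),(6,255,255)),270,230,305,260); m=cv2.moments(rd,True); c=[m['m10']/m['m00'],m['m01']/m['m00']]; red=onz("wrist",[c],.12,T)[0]; print("red",c,red.round(4))
w=roi(cv2.inRange(hsv,(0,0,150),(180,60,255)),305,228,325,270); pts=cv2.findNonZero(w); r=cv2.minAreaRect(pts); W=onz("wrist",cv2.boxPoints(r),.1505,T); print("pointer",r,W[:,:2].round(4).tolist())
q=onz("wrist",pts.reshape(-1,2),.1505,T)[:,:2]; v=cv2.fitLine(q.astype(np.float32),cv2.DIST_L2,0,.01,.01).ravel(); print("line",v,np.degrees(np.arctan2(v[1],v[0])))
print("end",q[np.argsort(q[:,0])[:6]].mean(0))
for uv in [(314,210),(314,225)]: print(onz("wrist",[uv],.1505,T))
g=cv2.inRange(hsv,(0,0,0),(180,255,40))
bar=roi(cv2.inRange(hsv[...,2:],(0,),(38,)),300,195,330,265)
d=np.load("pics/w1.npy"); print("depths",d[225,314],d[190,400],d[250,285])
cv2.imwrite("pics/w1z.png",cv2.resize(im[140:315,205:395],None,fx=3.2,fy=3.2,interpolation=cv2.INTER_CUBIC))
# steel bow: grey shackle
E
```

```text
brass [[0.5307, 0.1844], [0.5957, 0.1656], [0.5768, 0.0953], [0.5066, 0.1115]] [0.5525 0.1392 0.12  ] [np.float64(0.0767), np.float64(0.0677)]
angles [  71.7  -16.1 -105.1  167. ]
red [286.5211267605634, 247.14084507042253] [0.5231 0.1466 0.12  ]
pointer ((313.5, 249.5), (27.0, 5.0), 90.0) [[0.5503, 0.1399], [0.5522, 0.1369], [0.535, 0.1259], [0.5331, 0.1289]]
line [0.84783745 0.5302562  0.5427091  0.1331678 ] 32.022766
end [0.5339487  0.12845851]
[[0.56731573 0.14826673 0.1505    ]]
[[0.55826463 0.14246679 0.1505    ]]
depths 0.25241327 0.3059907 0.28992465
```

View pics/w1z.png

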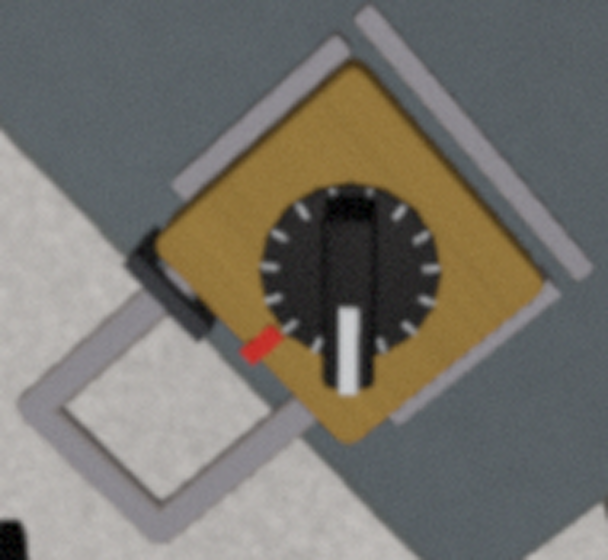

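```bash
python3 - <<'E'
from h import *
delta([0.552,0.139,0.128],np.radians(32.4))
E
```

```text
shift [ 0.0015 -0.0034  0.1224] turn [0.0005 0.0004 0.0088] yaw deg 32.4
```

>>> carry_out(
  series=[
    [0.001,-0.002,0.03,0,0,0.009,120],
    [0.001,-0.002,0.06,0,0,0.009,120],
    [0.001,-0.002,0.08,0,0,0.009,120],
    [0.001,-0.002,0.08,0,0,0.009,120],
    [0.001,-0.002,0.08,0,0,0.009,120],
  ],
)

```text
clock: 3.08
position: [0.5529, 0.1386, 0.1713]
tool_rot: [3.141, -0.001, 0.566]
force: [0.4, 0.3, 1.1]
grip_width: 0.0457
```

```bash
python3 - <<'E'
from h import *
print(telemetry.observe()["position"],telemetry.observe()["qd"].round(3))
delta([0.552,0.139,0.128],np.radians(32.4))
E
```

```text
[0.55285631 0.13863672 0.171274  ] [-0.003 -0.007 -0.001 -0.006  0.002 -0.002 -0.003]
shift [-0.0006 -0.0008  0.0433] turn [ 0.0004 -0.0009  0.0007] yaw deg 32.4
```

>>> carry_out(
  series=[
    [-0.0005,-0.001,0.02,0,0,0,120],
    [-0.0005,-0.001,0.035,0,0,0,120],
    [-0.0005,-0.001,0.0425,0,0,0,120],
    [-0.0005,-0.001,0.0425,0,0,0,120],
    [-0.0005,-0.001,0.0425,0,0,0,200],
    [-0.0005,-0.001,0.0425,0,0,0,255],
    [-0.0005,-0.001,0.0425,0,0,0,255],
    [-0.0005,-0.001,0.0425,0,0,0,255],
  ],
  force=30,
)

```text
clock: 4.08
position: [0.552, 0.1395, 0.1283]
tool_rot: [3.141, -0.001, 0.567]
force: [-0.5, -2.5, 6.1]
grip_width: 0.0113
```

```bash
python3 - <<'E'
from h import *
s=telemetry.observe(); print(s)
E
```

```text
{'clock': 4.075, 'qpos': array([-0.09138239,  0.58443965, -0.36473314,  1.82640388,  0.28373723,
        0.78105053, -1.60797333]), 'qd': array([-0.00067274,  0.00022807,  0.00019474, -0.00047041,  0.00185891,
       -0.00135102, -0.00017754]), 'joint_efforts': array([-8.47178455e-01, -8.61447573e+01, -5.86687803e+00, -2.76559532e+01,
       -2.54882332e-01, -2.36572372e-01,  1.23189433e-02]), 'position': array([0.55196394, 0.13950681, 0.12833418]), 'tool_rot': array([ 3.14114711e+00, -8.88834001e-04,  5.66508320e-01]), 'force': array([-0.48862611, -2.45453519,  6.14968748]), 'moment': array([-0.3089143 ,  0.0408024 , -0.05781782]), 'grip_width': 0.011335205434647281}
```

>>> carry_out(
  series=[
    [0,0,0,0,0,0.105,255],
    [0,0,0,0,0,0.21,255],
    [0,0,0,0,0,0.315,255],
    [0,0,0,0,0,0.42,255],
    [0,0,0,0,0,0.42,255],
  ],
)

```text
clock: 4.7
position: [0.5521, 0.1393, 0.1284]
tool_rot: [3.141, -0.001, 0.145]
force: [3.2, -2.7, 5.3]
grip_width: 0.0114
```

```bash
python3 - <<'E'
from h import *
s=telemetry.observe(); print({k:s[k].round(3) for k in ("position","tool_rot","force","moment","qpos")},s["grip_width"])
E
```

```text
{'position': array([0.552, 0.139, 0.128]), 'tool_rot': array([ 3.141e+00, -1.000e-03,  1.450e-01]), 'force': array([ 3.234, -2.688,  5.274]), 'moment': array([-0.519, -0.294, -0.119]), 'qpos': array([-0.169,  0.573, -0.255,  1.831,  0.2  ,  0.762, -1.956])} 0.011358807694722342
```

>>> carry_out(
  series=[
    [0,0,0,0,0,0.105,255],
    [0,0,0,0,0,0.21,255],
    [0,0,0,0,0,0.315,255],
    [0,0,0,0,0,0.42,255],
    [0,0,0,0,0,0.42,255],
    [0,0,0,0,0,0.42,255],
  ],
)

```text
clock: 5.45
position: [0.5521, 0.1391, 0.1284]
tool_rot: [-3.142, -0.001, -0.274]
force: [1.9, -4.2, 7.4]
grip_width: 0.0114
```

```bash
python3 - <<'E'
from h import *
s=telemetry.observe(); print({k:s[k].round(3) for k in ("position","tool_rot","force","moment","qpos")},s["grip_width"])
T=wristT(); np.save("pics/w2T.npy",T)
p,d=imaging.grab_frame("wrist"); cv2.imwrite("pics/w2.png",p)
E
```

```text
{'position': array([0.552, 0.139, 0.128]), 'tool_rot': array([-3.142e+00, -1.000e-03, -2.740e-01]), 'force': array([ 1.857, -4.21 ,  7.432]), 'moment': array([-0.678, -0.227, -0.102]), 'qpos': array([-0.248,  0.566, -0.145,  1.835,  0.115,  0.747, -2.299])} 0.011387145583830225
```

View pics/w2.png

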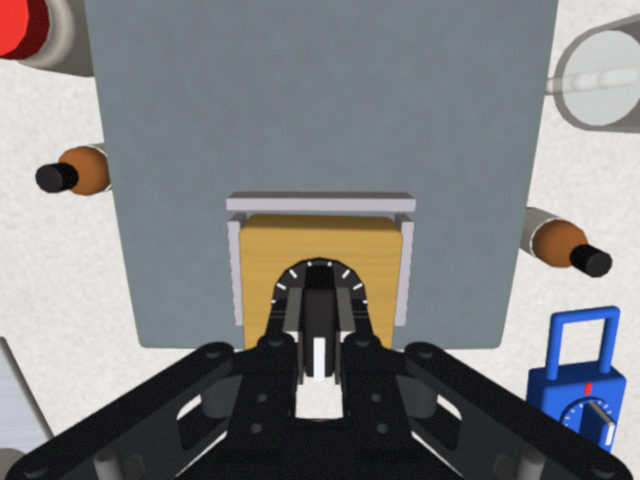

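The wrist view shows the bar between the pads and the pointer (319,355) down the lock's centre line. Next I release and rise to check that the click settled.

>>> carry_out(
  series=[
    [0,0,0,0,0,0,150],
    [0,0,0,0,0,0,130],
    [0,0,0,0,0,0,120],
    [0,0,-0.03,0,0,0,120],
    [0,0,-0.07,0,0,0,120],
    [0,0,-0.1,0,0,0,120],
    [0,0,-0.1,0,0,0,120],
    [0,0,-0.1,0,0,0,120],
  ],
)

```text
clock: 6.5
position: [0.5512, 0.1395, 0.2272]
tool_rot: [3.141, 0.001, -0.273]
force: [0.4, 0.7, -0.9]
grip_width: 0.0452
```

```bash
python3 - <<'E'
from h import *
T=wristT(); np.save("pics/w3T.npy",T)
p,d=imaging.grab_frame("wrist"); cv2.imwrite("pics/w3.png",p)
s=telemetry.observe(); print(s["position"],s["tool_rot"],s["force"],s["grip_width"])
E
```

```text
[0.55109695 0.13945554 0.22687623] [ 3.14087183e+00  1.18835957e-03 -2.73121398e-01] [-0.10978432  0.37391448 -0.307226  ] 0.04505809213555106
```

View pics/w3.png

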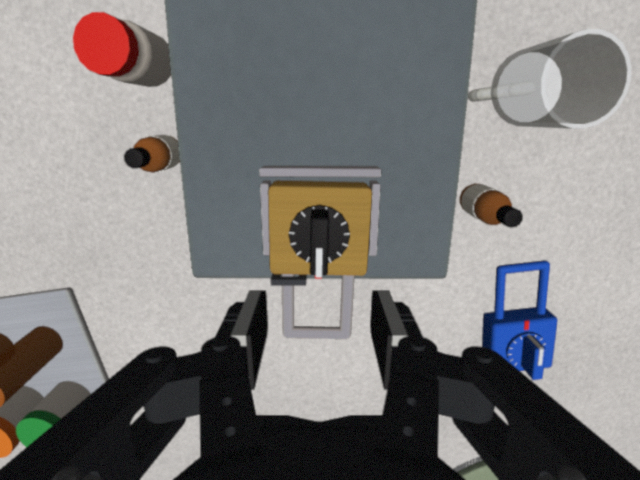

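The pointer (319,262) now covers the red mark (318,276) and lies along the lock's axis. The bow is visible at (317,332). I'll measure the bow and the dial angle.

```bash
python3 - <<'E'
from h import *
im=cv2.imread("pics/w3.png"); T=np.load("pics/w3T.npy"); hsv=cv2.cvtColor(im,cv2.COLOR_BGR2HSV)
w=np.zeros((480,640),np.uint8); w[246:278,308:330]=cv2.inRange(hsv[246:278,308:330],(0,0,150),(180,60,255))
q=onz("wrist",cv2.findNonZero(w).reshape(-1,2),.1505,T)[:,:2]; v=cv2.fitLine(q.astype(np.float32),cv2.DIST_L2,0,.01,.01).ravel(); print("ptr deg",np.degrees(np.arctan2(v[1],v[0])))
b=np.zeros((480,640),np.uint8); b[170:280,262:378]=cv2.inRange(hsv[170:280,262:378],(12,100,60),(30,255,255))
P=onz("wrist",cv2.boxPoints(cv2.minAreaRect(cv2.findNonZero(b))),.12,T);e=P-np.roll(P,1,0); print(P.mean(0),np.degrees(np.arctan2(e[:,1],e[:,0])))
cheek=onz("wrist",[(262,173),(380,173)],.108,T); e=cheek[1]-cheek[0]; print("stop edge deg",np.degrees(np.arctan2(e[1],e[0])))
print(hsv[320:345,300].tolist()[::2])
m=cv2.inRange(hsv,(115,10,90),(165,70,200)); b=np.zeros_like(m); b[318:345,290:345]=m[318:345,290:345]
mm=cv2.moments(b,True); c=[mm['m10']/mm['m00'],mm['m01']/mm['m00']]; print("bow px",c)
bow=onz("wrist",[c],.107,T)[0]; print("bow",bow)
lock=np.array([.552,.139]); print("dist",np.linalg.norm(bow[:2]-lock))
a=-.272; pred=lock+.092*np.array([-np.cos(a),-np.sin(a)]); print("pred",pred)
delta([bow[0],bow[1],0.20],np.pi/2+a)
cv2.imwrite("pics/w3z.png",cv2.resize(im[160:350,250:390],None,fx=3.1,fy=3.1,interpolation=cv2.INTER_CUBIC))
E
```

```text
ptr deg -15.800226
[0.55399588 0.13808951 0.12      ] [  73.58876131  -18.74906925 -106.35305912  166.18140907]
stop edge deg -105.68138030303386
[[20, 8, 196], [20, 8, 194], [12, 13, 195], [6, 10, 124], [7, 19, 122], [168, 9, 149], [120, 7, 152], [135, 13, 155], [135, 10, 155], [10, 9, 170], [11, 10, 198], [13, 11, 201], [10, 8, 197]]
bow px [317.2331081081081, 333.0912162162162]
bow [0.46346683 0.16545545 0.107     ]
dist 0.09240136746138954
pred [0.46338233 0.16371658]
shift [-0.0914 -0.0014  0.027 ] turn [-4.0000e-04  1.5000e-03 -1.5719e+00] yaw deg 74.4
```

View pics/w3z.png

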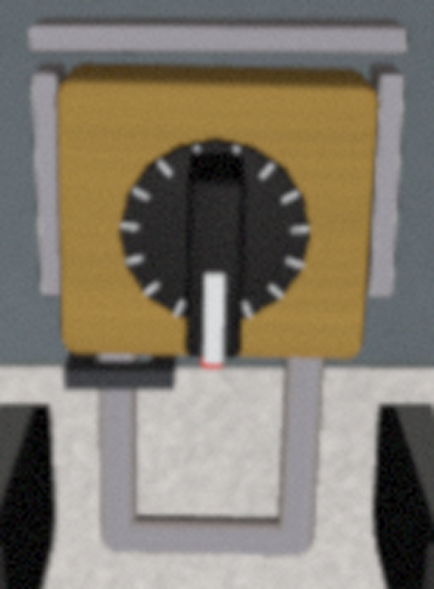

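>>> carry_out(
  series=[
    [-0.01,0,0,0,0,-0.175,160],
    [-0.02,0,0,0,0,-0.35,160],
    [-0.03,0,0,0,0,-0.525,160],
    [-0.04,0,0,0,0,-0.7,160],
    [-0.05,0,0,0,0,-0.875,160],
    [-0.06,-0.001,0,0,0,-1.05,160],
    [-0.07,-0.001,0,0,0,-1.225,160],
    [-0.08,-0.001,0,0,0,-1.4,160],
    [-0.091,-0.001,0.01,0,0,-1.571,160],
    [-0.091,-0.001,0.02,0,0,-1.571,160],
  ],
  force=60,
)

```text
clock: 7.8
position: [0.4636, 0.165, 0.2068]
tool_rot: [-3.14, 0.0, 1.297]
force: [0.7, 0.3, 0.1]
grip_width: 0.0318
```

>>> carry_out(
  series=[
    [0,0,0.02,0,0,0,160],
    [0,0,0.04,0,0,0,160],
    [0,0,0.06,0,0,0,160],
    [0,0,0.06,0,0,0,160],
    [0,0,0.06,0,0,0,160],
  ],
)

```text
clock: 8.43
position: [0.4645, 0.1652, 0.1481]
tool_rot: [3.142, -0.0, 1.296]
force: [0.6, 0.3, -0.5]
grip_width: 0.0318
```

```bash
python3 - <<'E'
from h import *
s=telemetry.observe(); print({k:s[k].round(4) for k in ("position","tool_rot","force","moment","qpos")},s["grip_width"])
delta([0.4635,0.1645,0.09],np.pi/2-.272)
T=wristT(); p,d=imaging.grab_frame("wrist"); cv2.imwrite("pics/w4.png",p)
p,d=imaging.grab_frame("scene"); cv2.imwrite("pics/s4.png",cv2.resize(p[150:310,270:450],None,fx=3.3,fy=3.3))
E
```

```text
{'position': array([0.4645, 0.1652, 0.1481]), 'tool_rot': array([ 3.1416e+00, -1.0000e-04,  1.2959e+00]), 'force': array([ 0.5674,  0.269 , -0.5482]), 'moment': array([ 0.0087, -0.0214,  0.0096]), 'qpos': array([-0.0792,  0.4696, -0.4973,  2.0013,  0.3232,  0.7471, -1.0459])} 0.03181644637313694
shift [-0.0009 -0.0008  0.0581] turn [ 0.     -0.0001 -0.0029] yaw deg 74.4
```

View pics/w4.png

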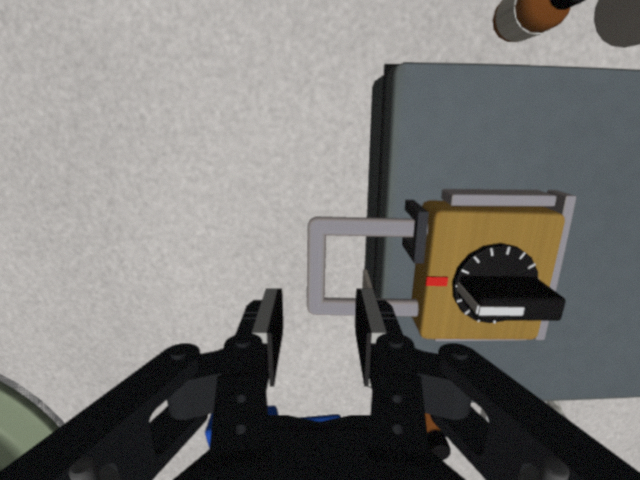

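View pics/s4.png

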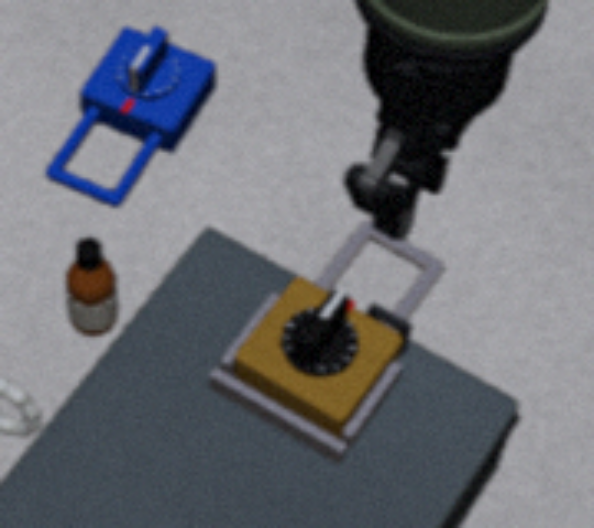

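```bash
python3 - <<'E'
from h import *
T=wristT()
for z,u in [(.107,(317,265)),(.107,(317,219)),(.107,(317,314)),(.12,(437,281))]: print(onz("wrist",[u],z,T).round(4))
E
```

```text
[[0.4649 0.1675 0.107 ]]
[[0.472  0.1927 0.107 ]]
[[0.4566 0.1382 0.107 ]]
[[0.5241 0.1469 0.12  ]]
```

The bow centre re-measures at (0.464, 0.1655), within 1 mm of the target, so I go down.

>>> carry_out(
  series=[
    [0,0,0.02,0,0,0,160],
    [0,0,0.04,0,0,0,160],
    [0,0,0.058,0,0,0,160],
    [0,0,0.058,0,0,0,160],
    [0,0,0.058,0,0,0,160],
  ],
)

```text
clock: 9.15
position: [0.4646, 0.1653, 0.0907]
tool_rot: [3.141, -0.001, 1.297]
force: [-0.6, 0.8, 0.4]
grip_width: 0.0321
```

>>> carry_out(
  series=[
    [0,0,0,0,0,0,255],
    [0,0,0,0,0,0,255],
    [0,0,0,0,0,0,255],
    [0,0,0,0,0,0,255],
    [0,0,0,0,0,0,255],
  ],
  force=40,
)

```text
clock: 9.78
position: [0.4643, 0.1651, 0.0899]
tool_rot: [3.141, -0.0, 1.298]
force: [-0.2, -1.8, 2.6]
grip_width: 0.0085
```

```bash
python3 - <<'E'
from h import *
s=telemetry.observe(); print({k:s[k].round(4) for k in ("position","tool_rot","force","moment","qpos")},s["grip_width"])
a=-.272; p=s["position"]+.024*np.array([-np.cos(a),-np.sin(a),0]); delta(p,np.pi/2+a)
E
```

```text
{'position': array([0.4643, 0.1651, 0.0899]), 'tool_rot': array([ 3.1415, -0.    ,  1.2977]), 'force': array([-0.2309, -1.7788,  2.596 ]), 'moment': array([-0.1437,  0.0313, -0.1677]), 'qpos': array([-0.1264,  0.5627, -0.4427,  2.0411,  0.4035,  0.6214, -1.115 ])} 0.008538153582587958
shift [-0.    -0.024 -0.   ] turn [ 0.0001 -0.     -0.0011] yaw deg 74.4
```

>>> carry_out(
  series=[
    [0,-0.003,0,0,0,0,255],
    [0,-0.007,0,0,0,0,255],
    [0,-0.011,0,0,0,0,255],
    [0,-0.015,0,0,0,0,255],
    [0,-0.019,0,0,0,0,255],
    [0,-0.022,0,0,0,0,255],
    [0,-0.022,0,0,0,0,255],
  ],
)

```text
clock: 10.65
position: [0.4425, 0.1711, 0.0898]
tool_rot: [-3.141, 0.0, 1.298]
force: [-2.2, 0.3, 2.1]
grip_width: 0.0083
```

>>> carry_out(
  series=[
    [0,-0.001,0,0,0,0,255],
    [0,-0.002,0,0,0,0,255],
    [0,-0.003,0,0,0,0,255],
    [0,-0.003,0,0,0,0,255],
  ],
)

```text
clock: 11.15
position: [0.4402, 0.1718, 0.0898]
tool_rot: [3.141, 0.0, 1.298]
force: [2.3, -1.6, 0.7]
grip_width: 0.0085
```

```bash
python3 - <<'E'
from h import *
s=telemetry.observe(); print({k:s[k].round(4) for k in ("position","tool_rot","force","moment","qpos")},s["grip_width"])
print(np.linalg.norm(s["position"][:2]-[.4643,.1651]))
T=wristT(); p,d=imaging.grab_frame("wrist"); cv2.imwrite("pics/w5.png",p)
E
```

```text
{'position': array([0.4402, 0.1718, 0.0898]), 'tool_rot': array([3.1415, 0.    , 1.2977]), 'force': array([ 2.3297, -1.5761,  0.6665]), 'moment': array([-0.338 , -0.5338, -0.0916]), 'qpos': array([-0.1566,  0.5393, -0.4431,  2.0914,  0.4052,  0.5929, -1.1581])} 0.008454511710190597
0.02501934912277852
```

View pics/w5.png

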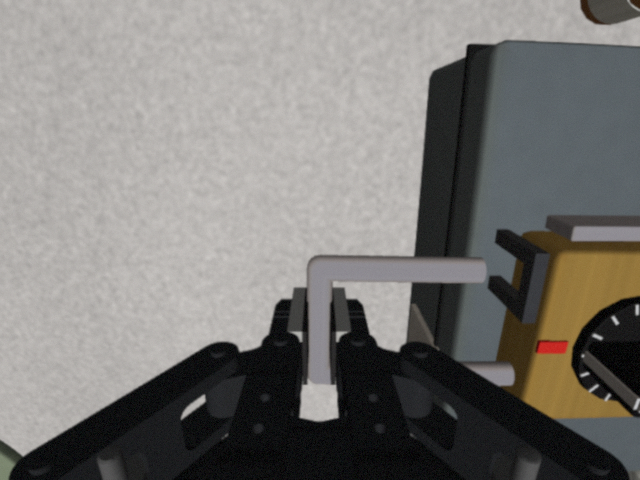

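The short leg's end (485,270) is now in front of the staple (515,275). I keep pulling until the end stop shows in the force.

>>> carry_out(
  series=[
    [0,-0.001,0,0,0,0,255],
    [0,-0.002,0,0,0,0,255],
    [0,-0.002,0,0,0,0,255],
  ],
)

```text
clock: 11.58
position: [0.4381, 0.1724, 0.0898]
tool_rot: [-3.141, 0.0, 1.298]
force: [2.6, -1.7, 0.8]
grip_width: 0.0084
```

```bash
python3 - <<'E'
from h import *
s=telemetry.observe(); print({k:s[k].round(4) for k in ("position","force")},np.linalg.norm(s["position"][:2]-[.4643,.1651]))
E
```

```text
{'position': array([0.4381, 0.1724, 0.0898]), 'force': array([ 2.6305, -1.7171,  0.7925])} 0.027209913678893645
```

>>> carry_out(
  series=[
    [0,-0.001,0,0,0,0,255],
    [0,-0.002,0,0,0,0,255],
    [0,-0.002,0,0,0,0,255],
  ],
)

```text
clock: 11.95
position: [0.4369, 0.1729, 0.09]
tool_rot: [3.141, -0.001, 1.298]
force: [6.4, -2.7, 1.4]
grip_width: 0.0083
```

```bash
python3 - <<'E'
from h import *
s=telemetry.observe(); print({k:s[k].round(4) for k in ("position","force")},np.linalg.norm(s["position"][:2]-[.4643,.1651]))
T=wristT(); p,d=imaging.grab_frame("wrist"); cv2.imwrite("pics/w6.png",p)
E
```

```text
{'position': array([0.4369, 0.1729, 0.09  ]), 'force': array([ 6.3682, -2.7263,  1.3957])} 0.02851891996675282
```

View pics/w6.png

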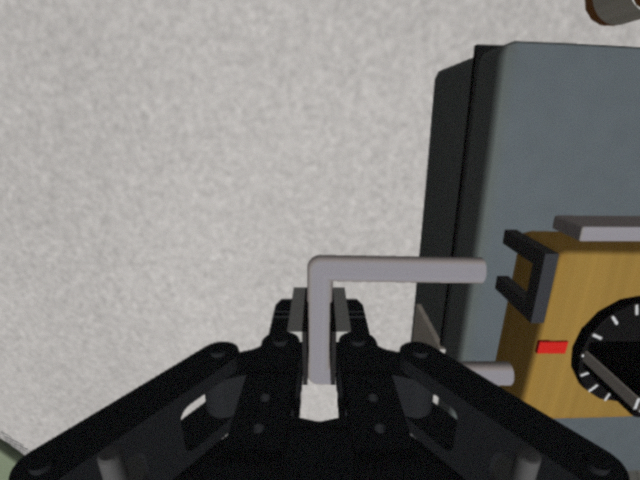

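>>> carry_out(
  series=[
    [0,-0.001,0,0,0,0,255],
    [0,-0.002,0,0,0,0,255],
    [0,-0.002,0,0,0,0,255],
  ],
)

```text
clock: 12.38
position: [0.4367, 0.1734, 0.0905]
tool_rot: [3.138, -0.002, 1.297]
force: [17.6, -6.1, 0.3]
grip_width: 0.0084
```

```bash
python3 - <<'E'
from h import *
s=telemetry.observe(); print({k:s[k].round(4) for k in ("position","force")},np.linalg.norm(s["position"][:2]-[.4643,.1651]))
E
```

```text
{'position': array([0.4367, 0.1734, 0.0905]), 'force': array([17.5658, -6.127 ,  0.3426])} 0.02878848558722968
```

End stop is confirmed at 18 N. I'll relax, open modestly and rise.

>>> carry_out(
  series=[
    [0,0.002,0,0,0,0,255],
    [0,0.003,0,0,0,0,220],
    [0,0.003,0,0,0,0,170],
    [0,0.003,0,0,0,0,160],
    [0,0.003,-0.03,0,0,0,160],
    [0,0.003,-0.07,0,0,0,160],
    [0,0.003,-0.11,0,0,0,160],
    [0,0.003,-0.14,0,0,0,120],
    [0,0.003,-0.14,0,0,0,120],
  ],
)

```text
clock: 13.5
position: [0.4379, 0.173, 0.2315]
tool_rot: [3.139, -0.002, 1.298]
force: [0.4, -1.2, -0.9]
grip_width: 0.0449
```

```bash
python3 - <<'E'
from h import *
s=telemetry.observe(); print({k:s[k].round(4) for k in ("position","tool_rot","force","qpos")},s["grip_width"])
delta([0.548,0.140,0.23],-.274)
E
```

```text
{'position': array([0.4379, 0.173 , 0.2315]), 'tool_rot': array([ 3.1389e+00, -1.7000e-03,  1.2976e+00]), 'force': array([ 0.3562, -1.2136, -0.902 ]), 'qpos': array([-0.0432,  0.3163, -0.5637,  1.9725,  0.2138,  0.9073, -0.9899])} 0.044933675052967526
shift [-0.002   0.1149  0.0018] turn [ 8.0000e-04 -3.4000e-03  1.5716e+00] yaw deg -15.7
```

>>> carry_out(
  series=[
    [0,0.012,0,0,0,0.175,120],
    [0,0.024,0,0,0,0.35,120],
    [0,0.036,0,0,0,0.525,120],
    [0,0.048,0,0,0,0.7,120],
    [0,0.06,0,0,0,0.875,120],
    [-0.001,0.073,0,0,0,1.05,120],
    [-0.001,0.086,0,0,0,1.225,120],
    [-0.002,0.1,0,0,0,1.4,120],
    [-0.002,0.115,0,0,-0.003,1.571,120],
    [-0.002,0.115,0,0,-0.003,1.571,120],
  ],
)

```text
clock: 14.75
position: [0.5474, 0.1395, 0.2286]
tool_rot: [3.138, 0.003, -0.273]
force: [-0.0, 0.9, -0.4]
grip_width: 0.0452
```

>>> carry_out(
  series=[
    [0,0,0,0,0,0,120],
    [0,0,0,0,0,0,120],
  ],
)

```text
clock: 15.0
position: [0.5469, 0.1399, 0.2297]
tool_rot: [3.14, 0.002, -0.271]
force: [-1.1, -0.1, -0.0]
grip_width: 0.0452
```

```bash
python3 - <<'E'
from h import *
s=telemetry.observe(); print({k:s[k].round(4) for k in ("position","tool_rot","force","qpos")},s["grip_width"])
T=wristT(); p,d=imaging.grab_frame("wrist"); cv2.imwrite("pics/w7.png",p); np.save("pics/w7T.npy",T)
E
```

```text
{'position': array([0.5469, 0.1399, 0.2297]), 'tool_rot': array([ 3.1396e+00,  2.3000e-03, -2.7070e-01]), 'force': array([-1.0811, -0.0536, -0.0015]), 'qpos': array([-0.2252,  0.4327, -0.1774,  1.7557,  0.0904,  0.9641, -2.28  ])} 0.04523167955899548
```

View pics/w7.png

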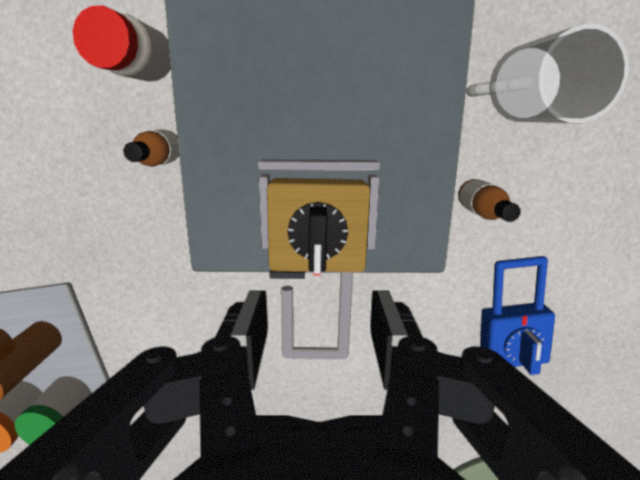

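The short leg (287,290) is clear in front of the staple, and the dial is still at the mark (317,260). Now the dial axis and the pull-out.

```bash
python3 - <<'E'
from h import *
im=cv2.imread("pics/w7.png"); T=np.load("pics/w7T.npy"); hsv=cv2.cvtColor(im,cv2.COLOR_BGR2HSV)
w=np.zeros((480,640),np.uint8); w[240:276,306:328]=cv2.inRange(hsv[240:276,306:328],(0,0,150),(180,60,255))
q=onz("wrist",cv2.findNonZero(w).reshape(-1,2),.1505,T)[:,:2]; v=cv2.fitLine(q.astype(np.float32),cv2.DIST_L2,0,.01,.01).ravel(); print("ptr deg",np.degrees(np.arctan2(v[1],v[0])))
a=-.272; ux=np.array([np.cos(a),np.sin(a)])
end=q[(q@ux).argsort()[:5]].mean(0); axis=end+.020*ux; print("end",end,"axis",axis)
bow=onz("wrist",[(317,353)],.107,T)[0][:2]; print("bow",bow,"dist",(axis-bow)@ux)
delta([axis[0],axis[1],.128],-.272)
E
```

```text
ptr deg -18.57457
end [0.52941576 0.15210922] axis [0.54868047 0.14673605]
bow [0.43799329 0.17158954] dist 0.11329492368734428
shift [-1.000e-04 -7.300e-03  1.017e-01] turn [0.002  0.0021 0.0007] yaw deg -15.6
```

The pointer fit strays: ground pixels below the body edge got into the mask. I'll tighten it.

```bash
python3 - <<'E'
from h import *
im=cv2.imread("pics/w7.png"); T=np.load("pics/w7T.npy"); hsv=cv2.cvtColor(im,cv2.COLOR_BGR2HSV)
w=np.zeros((480,640),np.uint8); w[240:272,308:326]=cv2.inRange(hsv[240:272,308:326],(0,0,150),(180,60,255))
ys,xs=np.nonzero(w); print([(y,xs[ys==y].min(),xs[ys==y].max()) for y in np.unique(ys)])
q=onz("wrist",cv2.findNonZero(w).reshape(-1,2),.1505,T)[:,:2]; v=cv2.fitLine(q.astype(np.float32),cv2.DIST_L2,0,.01,.01).ravel(); print("ptr deg",np.degrees(np.arctan2(v[1],v[0])))
a=-.272; ux=np.array([np.cos(a),np.sin(a)])
end=q[(q@ux).argsort()[:5]].mean(0); axis=end+.020*ux; print("end",end,"axis",axis)
delta([axis[0],axis[1],.128],-.272)
E
```

```text
[(np.int64(245), np.int64(315), np.int64(320)), (np.int64(246), np.int64(315), np.int64(320)), (np.int64(247), np.int64(315), np.int64(320)), (np.int64(248), np.int64(315), np.int64(320)), (np.int64(249), np.int64(315), np.int64(320)), (np.int64(250), np.int64(315), np.int64(320)), (np.int64(251), np.int64(315), np.int64(320)), (np.int64(252), np.int64(315), np.int64(320)), (np.int64(253), np.int64(315), np.int64(320)), (np.int64(254), np.int64(314), np.int64(320)), (np.int64(255), np.int64(314), np.int64(320)), (np.int64(256), np.int64(314), np.int64(320)), (np.int64(257), np.int64(314), np.int64(320)), (np.int64(258), np.int64(314), np.int64(320)), (np.int64(259), np.int64(314), np.int64(320)), (np.int64(260), np.int64(314), np.int64(319)), (np.int64(261), np.int64(314), np.int64(319)), (np.int64(262), np.int64(314), np.int64(319)), (np.int64(263), np.int64(314), np.int64(319)), (np.int64(264), np.int64(314), np.int64(319)), (np.int64(265), np.int64(314), np.int64(319)), (np.int64(266), np.int64(314), np.int64(319)), (np.int64(267), np.int64(314), np.int64(319)), (np.int64(268), np.int64(314), np.int64(319)), (np.int64(269), np.int64(314), np.int64(319)), (np.int64(270), np.int64(314), np.int64(319)), (np.int64(271), np.int64(314), np.int64(320))]
ptr deg -18.276072
end [0.5307773  0.14617305] axis [0.55004201 0.14079988]
shift [ 0.0029 -0.002   0.1017] turn [0.002  0.0021 0.0007] yaw deg -15.6
```

>>> carry_out(
  series=[
    [0.001,-0.001,0.03,0.001,0.002,0,120],
    [0.001,-0.001,0.06,0.001,0.002,0,120],
    [0.001,-0.001,0.085,0.001,0.002,0,120],
    [0.001,-0.001,0.1,0.001,0.002,0,120],
    [0.001,-0.001,0.1015,0.001,0.002,0,120],
    [0.001,-0.001,0.1015,0.001,0.002,0,200],
    [0.001,-0.001,0.1015,0.001,0.002,0,255],
    [0.001,-0.001,0.1015,0.001,0.002,0,255],
    [0.001,-0.001,0.1015,0.001,0.002,0,255],
  ],
  force=40,
)

```text
clock: 16.18
position: [0.5488, 0.1402, 0.1293]
tool_rot: [3.141, -0.001, -0.273]
force: [-1.2, -1.0, 6.1]
grip_width: 0.0109
```

>>> carry_out(
  series=[
    [0,0,0,0,0,0,255],
    [0.001,0,0,0,0,0,255],
    [0.001,0,0,0,0,0,255],
  ],
  force=90,
)

```text
clock: 16.55
position: [0.5491, 0.1402, 0.1293]
tool_rot: [3.141, 0.0, -0.273]
force: [-7.8, -0.2, 13.0]
grip_width: 0.0098
```

```bash
python3 - <<'E'
from h import *
s=telemetry.observe(); print({k:s[k].round(4) for k in ("position","tool_rot","force","moment","qpos")},s["grip_width"])
E
```

```text
{'position': array([0.5491, 0.1402, 0.1293]), 'tool_rot': array([ 3.1408e+00,  1.0000e-04, -2.7310e-01]), 'force': array([-7.7722, -0.1624, 12.9935]), 'moment': array([-0.075 ,  1.7385, -0.0391]), 'qpos': array([-0.2381,  0.5626, -0.1624,  1.8394,  0.1276,  0.7502, -2.3134])} 0.00980962016813074
```

>>> carry_out(
  series=[
    [0.001,0,-0.002,0,0,0,255],
    [0.002,0,-0.004,0,0,0,255],
    [0.002,0,-0.008,0,0,0,255],
    [0.002,0,-0.012,0,0,0,255],
    [0.002,0,-0.012,0,0,0,255],
  ],
)

```text
clock: 17.18
position: [0.5515, 0.1395, 0.1407]
tool_rot: [3.141, -0.001, -0.273]
force: [0.2, 0.6, -3.7]
grip_width: 0.0101
```

```bash
python3 - <<'E'
from h import *
s=telemetry.observe(); print({k:s[k].round(4) for k in ("position","tool_rot","force","moment")},s["grip_width"])
p,d=imaging.grab_frame("wrist"); cv2.imwrite("pics/w8.png",p)
p,d=imaging.grab_frame("scene"); cv2.imwrite("pics/s8.png",cv2.resize(p[150:310,270:450],None,fx=3.3,fy=3.3))
E
```

```text
{'position': array([0.5515, 0.1395, 0.1407]), 'tool_rot': array([ 3.141e+00, -6.000e-04, -2.733e-01]), 'force': array([ 0.1853,  0.6019, -3.6738]), 'moment': array([ 0.0244, -0.1151,  0.0317])} 0.010076819410766564
```

View pics/w8.png

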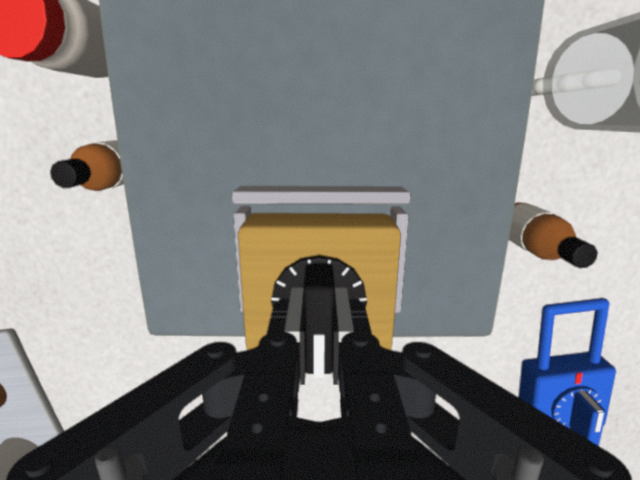

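View pics/s8.png

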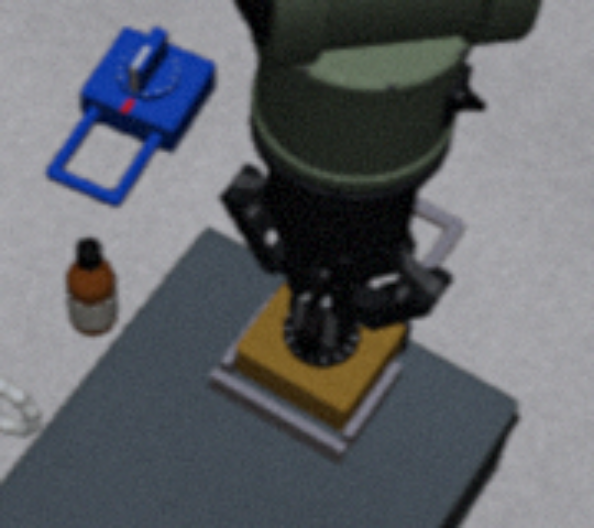

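The lock hangs level at 3.7 N (0.38 kg), so I lift straight up.

>>> carry_out(
  series=[
    [0,0,-0.008,0,0,0,255],
    [0,0,-0.016,0,0,0,255],
    [0,0,-0.028,0,0,0,255],
    [0,0,-0.045,0,0,0,255],
    [0,0,-0.065,0,0,0,255],
    [0,0,-0.085,0,0,0,255],
    [0,0,-0.105,0,0,0,255],
    [0,0,-0.125,0,0,0,255],
    [0,0,-0.145,0,0,0,255],
    [0,0,-0.155,0,0,0,255],
  ],
)

```text
clock: 18.52
position: [0.5516, 0.1397, 0.2971]
tool_rot: [-3.141, -0.002, -0.273]
force: [-0.2, -1.0, -3.2]
grip_width: 0.0098
```

>>> carry_out(
  series=[
    [0.01,0,-0.02,0,0,0,255],
    [0.025,0,-0.025,0,0,0,255],
    [0.045,0,-0.025,0,0,0,255],
    [0.055,0,-0.025,0,0,0,255],
    [0.06,0,-0.025,0,0,0,255],
    [0.06,0,-0.025,0,0,0,255],
    [0.06,0,-0.025,0,0,0,255],
    [0.06,0,-0.025,0,0,0,255],
    [0.06,0,-0.025,0,0,0,255],
  ],
)

```text
clock: 19.65
position: [0.609, 0.1235, 0.3204]
tool_rot: [3.141, -0.0, -0.273]
force: [-0.4, -0.2, -4.3]
grip_width: 0.01
```

```bash
python3 - <<'E'
from h import *
s=telemetry.observe(); print({k:s[k].round(4) for k in ("clock","position","tool_rot","force","moment","qd") if k!="clock"},s["grip_width"],s["clock"])
for n in ("wrist","scene","top"):
    p,d=imaging.grab_frame(n); cv2.imwrite(f"pics/{n}9.png",p)
    if n=="wrist": print("body depth", d[225,285], d[225,360])
E
```

```text
{'position': array([0.609 , 0.1235, 0.3204]), 'tool_rot': array([ 3.1408e+00, -2.0000e-04, -2.7310e-01]), 'force': array([-0.3822, -0.1972, -4.3457]), 'moment': array([ 0.0117, -0.0544, -0.0221]), 'qd': array([ 0.0004,  0.0004, -0.0014, -0.0007,  0.0007, -0.0001, -0.0003])} 0.010020902709598663 19.65
body depth 0.16138536 0.16292168
```

View pics/wrist9.png

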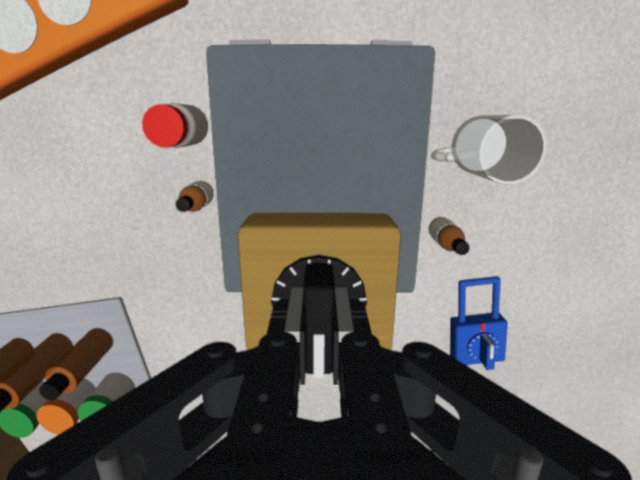

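View pics/scene9.png

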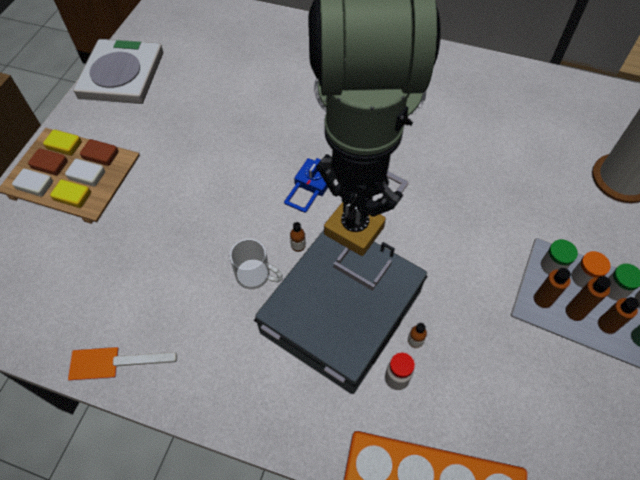

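View pics/top9.png

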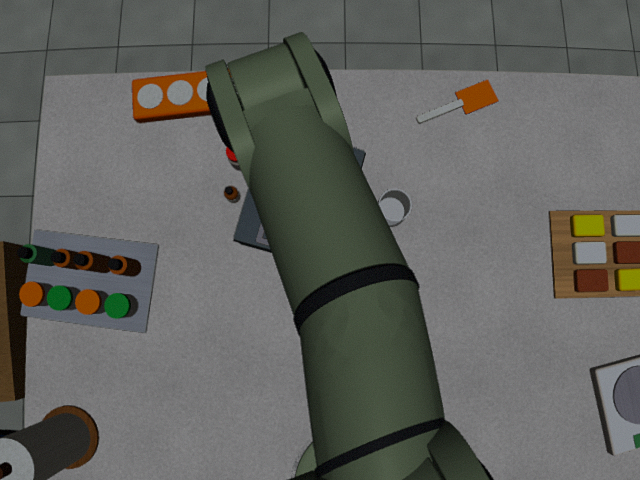

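The lock hangs well above the lid with its shackle open (scene (398,182)). The staple (388,250) is empty and the bystanders are where they were. I'm handing in.

```bash
python3 - <<'E'
from workcell import ticket
print(ticket.job_done())
E
```

```text
the job is handed in; nothing more can be done
None
```

The padlock is open and off the staple, and I handed the job in with the gripper holding it above the case at about 20 s of the 67 s allowed.

**What I did**
- I turned the dial two clicks clockwise (from about 48°) and released it; it settled with the pointer at the red mark.
- I pulled the shackle to its end stop, where the wrist force rose to about 18 N.
- I gripped the dial bar at 90 N, lifted the lock straight up off the staple and moved it about 6 cm further in over the lid.

**Last checks**
- **Hold:** the arm was still, with the gripper 10 mm open on the bar and the load steady at about 4 N.
- **Height:** the lock's underside is about 19 cm above the lid, worked out from the gripper's height.
- **Shackle:** the last close view, before lifting, put it about 23 mm out, which agrees with 24 mm within the measuring error. After lifting I only saw in the scene view that the bow is still out.
- **Bystanders:** the bottles, jar and mug look unmoved in the images; I did not measure their positions.

**Checks that disagreed**
- The first pointer measurement before the lift was off, because background pixels got into it. After I cleaned it up, the pointer still read about 2.5° from the body's axis, well inside the 0.15 rad (8.6°) tolerance.
- Two readings of the bow's sideways position differed by 1–3 mm, which did not affect the grip.

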